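# Move the charged battery from the charger to the belt sander

### The arm

A 7-joint arm with a two-finger parallel gripper is mounted at the origin on the work surface. World frame = base frame: x ahead of the robot, y to its left, z up, the work surface at z = 0. Lengths are in m, angles in rad, forces in N, time in s.
With the tool pointing down it reaches from about 0.4 to 0.875 m from the base axis. Payload 19.3 kg.
Tool frame: the origin (TCP) lies where the fingers leave the gripper's body, on its centre line; the fingertips stand bot.tip_reach ahead of it and the grasp point (between the pads) lies 54 mm ahead of it (bot.tip_reach is the distance from the TCP to the fingertips, in m); z points along the fingers, y is the line along which they close (so a half turn about z gives the same grasp; the last joint's range is limited). The gripper opens to 85 mm and grips with 20 to 120 N. Pads are 22 mm wide; open, the fingers measure 114 mm over their backs; the gripper's body (76 mm by 85 mm) begins 54 mm behind the grasp point. The pads swing forward as they close: fully open they stand 13 mm farther back than shut.
Start: joints at [-1.36, 0.521, -0.036, 1.599, 0.021, 1.021, -0.113], TCP at [0.173, 0.601, 0.304] pointing down, gripper open.
Joint ranges: [-2.91, 2.91], [-0.3, 2.13], [-1.5, 1.42], [0.17, 2.43], [-1.26, 4.41], [0.16, 1.93], [-2.52, 2.52]. Speed limits (rad/s): [1.89, 1.89, 2.39, 2.39, 3.01, 3.01, 3.01].

### API

Orientations are given as [roll, pitch, yaw] about the fixed x, y, z axes, in that order (R = Rz(yaw) Ry(pitch) Rx(roll)).
In Python, from workcell import bot gives the robot as it stands. The module is installed in compiled form; this text tells all that it offers.
- The arm moves only by the shell command python3 -m jog 'ROWS' [FORCE]. ROWS is JSON, a list that holds one entry, the list of rows, each a list of 7 numbers: the shift along the tool's x, y, z in mm, then the turn, a rotation vector about the tool's x, y, z in rad, then the opening, from 0 (shut) to 1 (fully open). In form: [[[tx, ty, tz, wx, wy, wz, fingers], ...]]. A call has 1 to 5 rows; each row shifts and turns the commanded pose from where the row before left it, along the tool's axes as they then stand; what a row does not reach is not made up. A row lasts 1/10 s, in which the tool goes at most 50 mm and 8.59 degrees, less where a joint would pass 70% of its speed; a pose out of reach is approached as far as the arm can. A call is refused whole if a number of a shift passes 50 or a number of a turn 0.15, either way. A call with a gripper value outside its range is refused whole. The fingers move at their own pace and stop on an object; FORCE is the grip in N (left out, the last holds). Time passes only in rows, so rows that do not move let the fingers close. It gives the time, the measured TCP pose, the force, the opening and the grip force at its end, in the units of the state.
- bot.observe(): the state, without advancing time (a new reading comes with each control period).
- bot.grab_frame(name): name is "scene" or "top" or "wrist"; returns a dict with "img" (400x640x3 uint8, red, green, blue), "intrinsics" (3x3 intrinsics, pixels), "R" (3x3) and "t" (3): a world point X has camera coordinates R X + t; the wrist camera has in their place "tool_from_camera" (4x4, takes a point from camera to tool coordinates, whose origin is the TCP and whose axes are the flange's). Camera axes: x right, y down, z forward; pixel columns grow to the right and rows downward; lengths in m; the calibration is good to about 2 mm. The wrist camera is an equidistant fisheye: a pixel r from the principal point sees the ray r / f radians off the axis. A picture is of the moment at which its call begins: read the wrist's pose just before it. There is no depth.
- bot.job_done(): hands the job in; it is judged then, once.
Trained networks look in a picture, given as the dict that the camera call returned (one of the last four; its "shot" number tells which), for a name from the list of things; names that differ only in an ending like _2 or _b are one class to them, and where a whole thing is asked for, a point or a joint stands for the part that bears it (a point fixed in the world has none). Each returns a list of dicts, best first, with "conf" (0 to 1); they miss things now and then, are a little off and sometimes report something else, mostly with a low value. They report only what shows in the picture. A call takes as long as a camera call. They do not tell look-alikes from the thing itself.
- bot.trace(query, picture): "region" (400x640 bool, what is visible of it).
- bot.spot_point(query, picture): "xyz" ([x, y, z] in m, in world coordinates, good to about 4 mm: a listed point, or the origin of a listed thing).
The state is a dict: "clock": time; "qpos": joint angles; "qd": joint speeds; "joint_efforts": joint torques, N m; "position": TCP position; "tool_rot": TCP orientation; "force": force on the tool from outside, world axes, zero at the start; "moment": the same for the moment, N m; "grip_width": finger opening in m; "finger_force": force on a finger pad.
Only numpy, scipy, OpenCV 4.12 (cv2) and the standard library are available. Lean on these libraries where they do the work, as an engineer would, in place of code of your own. Each camera call takes 0.05 s, during which the arm holds its last target. There are 200 camera calls.

### The job

The charged battery pack is caught down in the charger. Push it down until its push-push catch lets go and it pops up, lift it out, and stand it upright in the empty battery bay of the belt sander, then press it firmly home against the stop with about 18 N, so that the bay's catch holds it down, and let go. Never press the battery harder than 30 N, and leave the other things on the bench where they are.

Things in the scene. Friction and masses are not known exactly. Their poses are not given: they have to be found in the camera images.
- battery: the battery pack, a loose upright block 58 mm long (its x), 38 mm wide (its y) and 85 mm tall (z), black below and grey above, flat top, 0.18 to 0.29 kg. Origin: centre of its underside, z up. It fits a bay either way round (a half turn makes no difference). It is gripped across its 38 mm width.
- charger: the charger, a fixed black block 89 mm (x) by 69 mm (y) and 95 mm high with one upright bay open at the top; a 40 mm high foot sticks out to -x. Origin: on the bench below the centre of the bay, z up. The bay is 61 mm along x and 41 mm along y. The battery starts caught down in it, its top 8 to 12 mm above the rim; hidden under it is a spring carrier with a push-push catch.
- charger_rim (a point): centre of the charger bay's mouth, 95 mm above the charger's origin. The mouth flares by 6 mm a side over its top 7 mm. Pushed some 6 mm farther down, to a stiff stop (rubber, about 16 N per mm; the spring takes 5 to 14 N before it), and let go, the battery rises until its top is 36 to 40 mm above the rim and then stands loose in the bay.
- charger_seat (a point): centre of the top face of the charger's spring carrier, on which the battery's underside rests: 46 to 50 mm above the charger's origin when up, 18 to 22 mm when caught down. It is on the bay's axis.
- sander: the bench belt sander, a fixed green machine about 350 mm long. Its battery bay is at the end that its -x axis points to; the belt bed (96 mm high) lies behind it, 110 to 305 mm along its +x. Origin: on the bench below the centre of the bay, z up. The bay block is 89 mm (x) by 69 mm (y); the bay is 61 mm along x and 41 mm along y, empty, with its spring carrier up.
- sander_rim (a point): centre of the sander bay's mouth, 95 mm above the sander's origin; the mouth flares by 6 mm a side over its top 7 mm. The force on the stop counts the battery's weight too: between 16 N and 30 N is wanted. A battery caught down has its top 8 to 14 mm above this rim; not caught, it rises to 36 to 40 mm above it.
- sander_seat (a point): centre of the top face of the sander's spring carrier, 46 to 50 mm above the sander's origin when up; a battery put in rests on it. It gives way under 3 to 14 N, some 33 mm down to a stiff stop (rubber, about 16 N per mm). Depths differ by some mm each time: feel for it. Pressed to it and let go, it comes up 5 to 8 mm and is held; not pressed that far, it rises again; a second press frees it.
- offcut: a loose wooden offcut 100 x 55 x 22 mm on the bench, to be left alone. Origin: centre of its underside.
- glue: a loose white glue bottle 52 mm across and 110 mm tall, standing on the bench, to be left alone. Origin: centre of its underside.
- driver: a loose screwdriver lying on the bench, about 200 mm long, to be left alone. Origin: its underside.
There are look-alikes about, which are no part of the job. Leave any orange look-alike of the battery alone.

How it is judged:
On the way, in this order (a step that is already met when the one before it is completed fails the run):
1. the charger's catch has let go and the battery stands popped up in the charger's bay (z of charger_seat in the frame of charger above 0.042 m and horizontal distance between battery and charger below 0.006 m and z of battery in the frame of charger below 0.06 m), for 0.1 s.
2. the battery is lifted out of the charger (z of battery in the frame of charger above 0.098 m), for 0.1 s.
3. the battery is pressed firmly home in the sander's bay (horizontal distance between battery and sander below 0.005 m and z of battery in the frame of sander below 0.022 m and angle between battery's own z axis and vertical below 0.1 rad and contact force between battery and sander above 16 N), for 0.05 s.
At the end, for the whole second after the job is handed in: The battery stands upright (within 0.1 rad) in the sander's bay, within 5 mm of its axis, held down by the catch with its top less than 20 mm above the rim, at rest and released (horizontal distance between battery and sander below 0.005 m and z of battery in the frame of sander below 0.03 m and angle between battery's own z axis and vertical below 0.1 rad and linear speed of battery below 0.02 m/s); the robot touches nothing.
It fails at once if the battery is pushed or jammed against the sander with more than 30 N (contact force between battery and sander above 30 N).
It fails at once if the battery is pushed or jammed against the charger with more than 30 N (contact force between battery and charger above 30 N).
It fails at once if a bystander is moved by more than 30 mm (distance of any of offcut, driver, glue from where it was at the start of the episode above 0.03 m).
It also fails if it takes over 64 s, if anything falls off the work surface, if the arm or the gripper's body presses on something with over 40 N, if the wrist force passes 120 N, or if a joint passes its speed limit or range.

## Working session

There is one attempt and no reset: what is moved stays moved. The work goes in short steps, Python scripts to look and compute and a shell command to move; the robot and the scene stay as the last step left them, time stands still between calls to the robot, and variables do not carry over. Pictures are saved under pics/ and viewed, at most 10 in all, crops included, and the job is handed in when it is done.

```bash
mkdir -p pics; cat > h.py <<'E'
from workcell import bot
import numpy as np, cv2
from scipy.spatial.transform import Rotation as Ro
def save(p,n): cv2.imwrite('pics/'+n,p['img'][:,:,::-1])
def px(p,X):
    c=p['R']@np.array(X)+p['t']; u=p['intrinsics']@c; return u[:2]/u[2]
def ray(p,uv,z):
    R=np.array(p['R']);C=-R.T@p['t'];d=R.T@np.linalg.solve(p['intrinsics'],[*uv,1]);return C+d*(z-C[2])/d[2]
E
python3 - <<'E'
from h import *
s=bot.observe(); print(s, bot.tip_reach)
for n in ['scene','top']:
    p=bot.grab_frame(n); save(p,n+'0.png')
    for q in ['battery','charger','charger_rim','sander','sander_rim','offcut','glue','driver']:
        for d in bot.spot_point(q,p)[:3]: print(n,q,round(d['conf'],2),np.round(d['xyz'],3),np.round(px(p,d['xyz'])))
E
```

```text
{'clock': 0.0, 'qpos': array([-1.36021377,  0.52200259, -0.03632679,  1.59994766,  0.0211919 ,
        1.02108514, -0.1127867 ]), 'qd': array([ 1.13982015e-05, -1.36741351e-03, -1.20366279e-03, -1.28652336e-03,
       -6.13403052e-04,  1.20632011e-03,  8.82833113e-04]), 'joint_efforts': array([ 8.30592962e-04, -9.27125216e+01,  1.98035404e+00, -3.69922256e+01,
        1.78647588e-02,  8.30108591e-03,  2.20663662e-05]), 'position': array([0.17315575, 0.60030009, 0.30335442]), 'tool_rot': array([-3.14053666e+00,  6.68436577e-05,  2.86080761e+00]), 'force': array([-0.97539872, -0.13658011, -0.23597114]), 'moment': array([0.00819404, 0.03285614, 0.00388828]), 'finger_force': 0.0, 'grip_width': 0.08552066512417708} 0.0726
scene battery 0.86 [ 0.674 -0.17   0.002] [246. 222.]
scene battery 0.76 [ 0.583 -0.324  0.001] [242. 180.]
scene charger 0.61 [ 0.553 -0.197  0.001] [275. 198.]
scene charger 0.56 [ 0.477  0.379 -0.   ] [439. 311.]
scene charger_rim 0.59 [ 0.546 -0.197  0.097] [274. 173.]
scene charger_rim 0.2 [0.499 0.205 0.047] [384. 260.]
scene sander 0.75 [ 0.496  0.202 -0.002] [382. 271.]
scene sander_rim 0.73 [0.49  0.201 0.093] [386. 246.]
scene offcut 0.77 [ 0.437 -0.386  0.002] [269. 150.]
scene glue 0.87 [0.477 0.382 0.001] [440. 312.]
scene driver 0.78 [ 0.44  -0.015 -0.002] [344. 214.]
top battery 0.96 [ 0.668 -0.17  -0.002] [370. 153.]
top battery 0.88 [ 0.579 -0.324  0.003] [430. 174.]
top battery 0.87 [ 0.545 -0.197  0.024] [388. 191.]
top charger 0.73 [ 0.549 -0.199  0.   ] [388. 191.]
top charger_rim 0.91 [ 0.548 -0.197  0.097] [391. 183.]
top charger_rim 0.34 [ 0.443 -0.009  0.002] [326. 238.]
top sander 0.83 [ 0.496  0.207 -0.003] [246. 231.]
top sander_rim 0.79 [0.499 0.206 0.094] [240. 224.]
top sander_rim 0.33 [ 0.479  0.373 -0.001] [186. 246.]
top offcut 0.92 [ 0.44  -0.388  0.002] [462. 219.]
top glue 0.58 [ 0.479  0.372 -0.004] [186. 246.]
top driver 0.78 [ 0.442 -0.009  0.001] [326. 239.]
```

View pics/scene0.png

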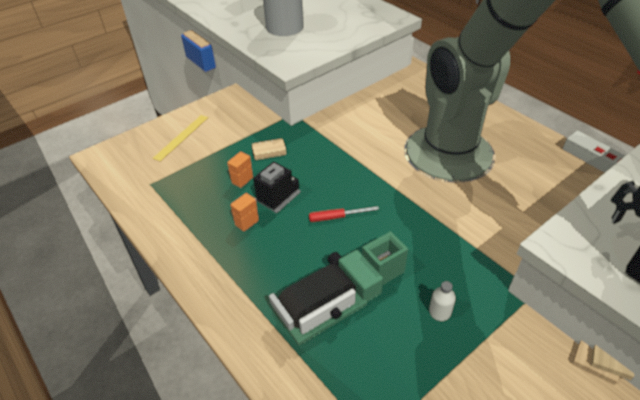

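View pics/top0.png

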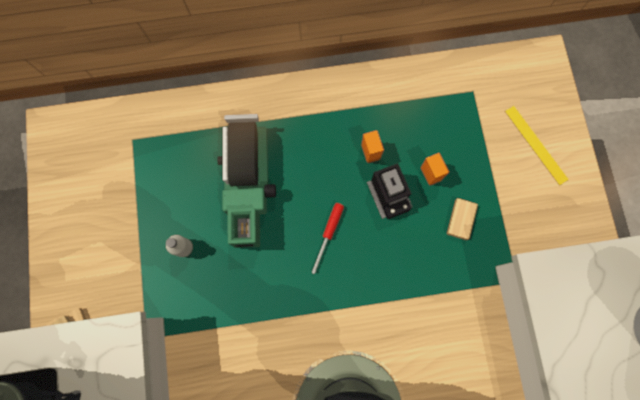

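```bash
python3 - <<'E'
from h import *
p=bot.grab_frame('top')
c=p['img'][120:300,180:480]; cv2.imwrite('pics/topcrop.png',cv2.resize(c,(800,480),interpolation=cv2.INTER_CUBIC)[:,:,::-1])
for q in ['battery','charger','sander']:
    for d in bot.trace(q,p)[:3]:
        m=d['region'].astype(np.uint8); k=cv2.findNonZero(m); print(q,round(d['conf'],2),m.sum(),cv2.minAreaRect(k),cv2.boundingRect(k))
E
```

```text
battery 0.88 517 ((371.6320495605469, 146.46224975585938), (28.983076095581055, 21.016162872314453), 74.05460357666016) (362, 131, 22, 32)
battery 0.69 374 ((391.6723937988281, 182.06895446777344), (23.503854751586914, 16.413307189941406), 66.80140686035156) (381, 170, 23, 26)
battery 0.63 572 ((433.800048828125, 168.5999755859375), (25.938386917114258, 24.149534225463867), 63.43495178222656) (421, 153, 27, 31)
charger 0.56 1335 ((389.27587890625, 191.68966674804688), (49.39495849609375, 38.253238677978516), 68.19859313964844) (366, 163, 45, 56)
sander 0.88 5400 ((246.58616638183594, 179.892822265625), (133.69082641601562, 55.17501449584961), 83.79655456542969) (217, 114, 59, 134)
```

View pics/topcrop.png

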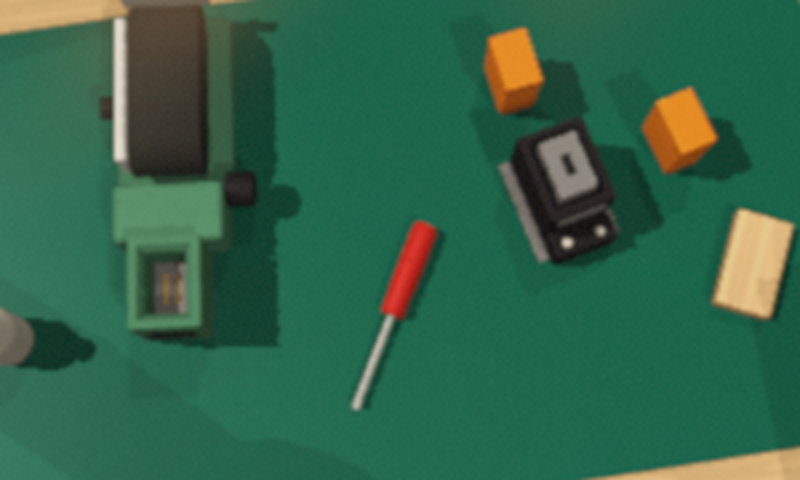

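The candidates for the battery in the top picture are the orange look-alikes at (371,146) and (434,168), and the grey-topped block in the black charger at (392,182). The last one fits the description, and the crop confirms it. The charger's foot with two LEDs points down the picture at about (396,210). The sander bay is empty at (243,226). I'll go to the sander first and look with the wrist camera on the way.

```bash
cat >> h.py <<'E'
def rel(pos,yaw=None):
    """total shift in tool axes (mm) as the tool stands now, and turn about tool z"""
    s=bot.observe(); R=Ro.from_euler('xyz',s['tool_rot']); d=R.inv().apply(np.array(pos)-s['position'])*1000
    w=None
    if yaw is not None:
        w=(R.inv()*Ro.from_euler('xyz',[np.pi,0,yaw])).as_rotvec()
    print('shift mm',np.round(d,1),'turn',None if w is None else np.round(w,3)); return d,w
def wworld(p,s,uv,z):
    T=np.array(p['tool_from_camera']);K=p['intrinsics']
    v=np.array([(uv[0]-K[0,2])/K[0,0],(uv[1]-K[1,2])/K[1,1]]);r=np.hypot(*v)
    d=np.array([*(v/max(r,1e-9)*np.sin(r)),np.cos(r)])
    R=Ro.from_euler('xyz',s['tool_rot']).as_matrix()
    C=R@T[:3,3]+s['position'];d=R@T[:3,:3]@d
    return C+d*(z-C[2])/d[2]
E
python3 - <<'E'
from h import *
p=bot.grab_frame('top')
for (q,z) in [('battery',.105),('charger',.095),('sander',.095)]:
  for d in bot.trace(q,p)[:3]:
    v,u=np.nonzero(d['region']); W=np.array([ray(p,(a,b),z)[:2] for a,b in zip(u,v)],np.float32)
    (c,wh,a)=cv2.minAreaRect(W*1000); print(q,np.round(c),np.round(wh),round(a,1))
rel([.496,.150,.30])
print(bot.grab_frame('wrist')['tool_from_camera'])
E
```

```text
battery [ 548. -197.] [62. 42.] 10.7
battery [ 568. -310.] [65. 63.] 18.2
battery [ 653. -161.] [77. 48.] 6.0
charger [ 531. -191.] [132.  97.] 15.7
sander [620. 173.] [361. 140.] 0.0
shift mm [-435.  -343.4    3.9] turn None
[[-1.15390825e-03 -9.65302955e-01 -2.61129994e-01  6.60676567e-02]
 [ 9.99999280e-01 -1.02794914e-03 -6.18944881e-04 -1.85483948e-03]
 [ 3.29040970e-04 -2.61130521e-01  9.65303446e-01 -6.87273989e-02]
 [ 0.00000000e+00  0.00000000e+00  0.00000000e+00  1.00000000e+00]]
```

```bash
python3 -m jog '[[[-40,-28,0,0,0,0,1],[-40,-28,0,0,0,0,1],[-40,-28,0,0,0,0,1],[-40,-28,0,0,0,0,1],[-40,-28,0,0,0,0,1]]]'; python3 -m jog '[[[-40,-28,0,0,0,0,1],[-40,-28,0,0,0,0,1],[-40,-28,0,0,0,0,1],[-40,-28,0,0,0,0,1],[-40,-28,0,0,0,0,1]]]'; python3 -m jog '[[[0,0,0,0,0,-0.14,1],[0,0,0,0,0,-0.14,1],[0,0,0,0,0,0,1],[0,0,0,0,0,0,1]]]'
python3 - <<'E'
from h import *
s=bot.observe();p=bot.grab_frame('wrist');save(p,'wsand.png');print(s['position'],s['tool_rot'],p['intrinsics'])
for q in ['sander','sander_rim','sander_seat']:
    for d in bot.spot_point(q,p)[:2]: print(q,round(d['conf'],2),np.round(d['xyz'],4))
rel([.548,-.197,.3],np.pi+.2)
E
```

```text
clock: 1.85
position: [0.3275, 0.4089, 0.3041]
tool_rot: [3.141, 0.0, 2.861]
force: [0.9, -0.0, -0.2]
grip_width: 0.0851
finger_force: 0.0
clock: 2.35
position: [0.481, 0.2189, 0.3042]
tool_rot: [3.141, 0.0, 2.861]
force: [1.2, 1.3, 0.3]
grip_width: 0.0855
finger_force: 0.0
clock: 2.75
position: [0.4799, 0.2206, 0.3039]
tool_rot: [3.141, 0.0, 3.136]
force: [-0.3, -0.4, 0.2]
grip_width: 0.0849
finger_force: 0.0
[0.47994138 0.2206228  0.30393883] [3.14143856e+00 1.93830872e-05 3.13649649e+00] [[309.70691629   0.         321.26386313]
 [  0.         309.70691629 196.38658301]
 [  0.           0.           1.        ]]
sander 0.55 [0.4952 0.2037 0.0006]
sander_rim 0.55 [0.4964 0.1977 0.0945]
sander_seat 0.65 [0.4994 0.203  0.0509]
sander_seat 0.48 [0.4943 0.2012 0.0933]
shift mm [ -69.2 -417.7    4. ] turn [-0.     0.    -0.202]
```

View pics/wsand.png

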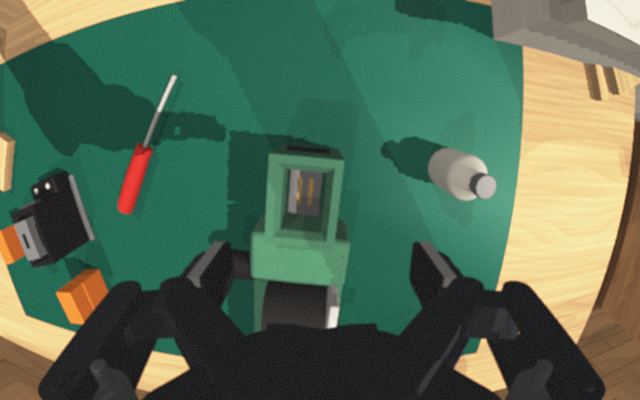

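```bash
python3 -c "
import cv2
i=cv2.imread('pics/wsand.png')[130:260,240:370];cv2.imwrite('pics/wsandc.png',cv2.resize(i,(780,780),interpolation=cv2.INTER_CUBIC)[:600+0])"
python3 -m jog '[[[-7,-46,0,0,0,0,1],[-7,-46,0,0,0,0,1],[-7,-46,0,0,0,0,1],[-7,-46,0,0,0,0,1],[-7,-46,0,0,0,0,1]]]'; python3 -m jog '[[[-7,-46,0,0,0,0,1],[-7,-46,0,0,0,0,1],[-7,-46,0,0,0,0,1],[-7,-46,0,0,0,0,1],[0,0,0,0,0,0,1]]]'; python3 -m jog '[[[0,0,0,0,0,-0.1,1],[0,0,0,0,0,-0.1,1],[0,0,0,0,0,0,1],[0,0,0,0,0,0,1]]]'
python3 - <<'E'
from h import *
s=bot.observe();p=bot.grab_frame('wrist');save(p,'wch.png');print(s['position'],s['tool_rot'])
for q in ['battery','charger','charger_rim']:
    for d in bot.spot_point(q,p)[:3]: print(q,round(d['conf'],2),np.round(d['xyz'],4))
E
```

```text
clock: 3.45
position: [0.5147, -0.011, 0.3041]
tool_rot: [3.142, 0.0, 3.14]
force: [0.9, -0.5, 0.2]
grip_width: 0.0854
finger_force: 0.0
clock: 3.95
position: [0.5421, -0.1996, 0.3038]
tool_rot: [-3.139, -0.0, 3.133]
force: [-0.3, 0.3, -0.7]
grip_width: 0.0855
finger_force: 0.0
clock: 4.35
position: [0.5426, -0.1933, 0.3039]
tool_rot: [-3.142, 0.0, -2.946]
force: [-0.5, 0.2, -0.2]
grip_width: 0.0855
finger_force: 0.0
[ 0.54262613 -0.19331889  0.30393774] [-3.14158560e+00  4.13663902e-05 -2.94600808e+00]
battery 0.94 [ 5.809e-01 -3.289e-01 -5.000e-04]
battery 0.71 [ 0.5458 -0.2018  0.0251]
battery 0.56 [ 0.671  -0.168   0.0016]
charger 0.64 [0.4997 0.1968 0.0944]
```

View pics/wsandc.png

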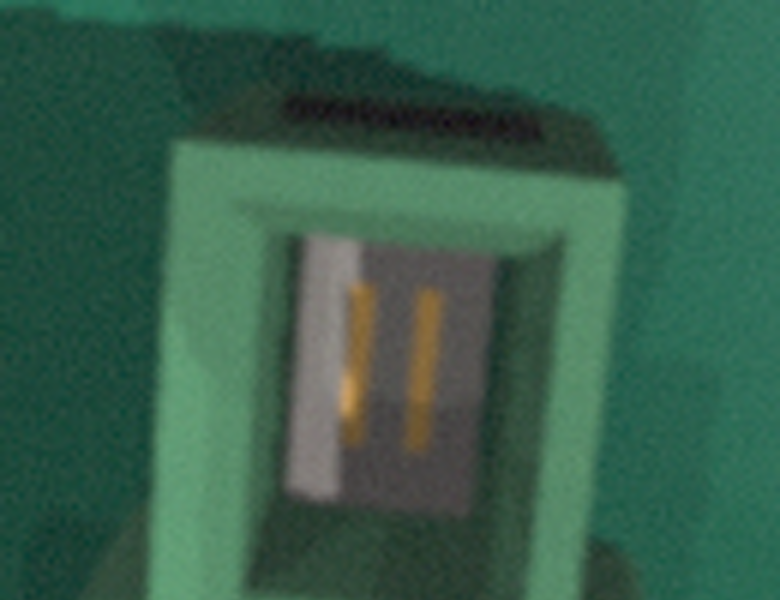

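```bash
python3 -c "
import cv2
i=cv2.imread('pics/wch.png')[110:270,230:430];cv2.imwrite('pics/wchc.png',cv2.resize(i,(750,600),interpolation=cv2.INTER_CUBIC))"
```

```text
(no output)
```

View pics/wchc.png

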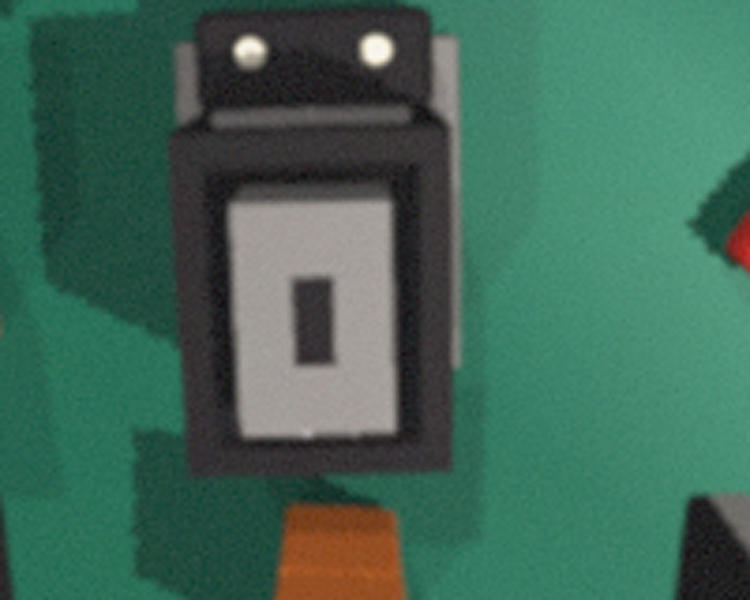

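```bash
python3 - <<'E'
from h import *
p=bot.grab_frame('wrist');s=bot.observe()
def quad(cs,k,o,z,s):
    W=np.array([wworld(p,s,(c[0]/k+o[0],c[1]/k+o[1]),z) for c in cs])[:,:2]
    print(np.round(W*1000,1).tolist(),'centre',np.round(W.mean(0)*1000,1),'sides',[round(float(np.linalg.norm(W[i]-W[i-1]))*1000,1) for i in range(len(W))],'yaws',[round(float(np.degrees(np.arctan2(*(W[i]-W[i-1])[::-1]))),1) for i in range(len(W))])
quad([(228,200),(391,198),(398,434),(238,436)],3.75,(230,110),.105,s)
quad([(172,125),(448,120),(452,470),(190,472)],3.75,(230,110),.095,s)
s2=dict(position=np.array([0.47994138,0.2206228,0.30393883]),tool_rot=np.array([3.14143856,1.9e-5,3.13649649]))
quad([(174,143),(626,182),(582,600),(148,600)],6,(240,130),.095,s2)
quad([(235,205),(565,235),(528,590),(245,590)],6,(240,130),.095,s2)
quad([(302,235),(497,255),(468,512),(287,495)],6,(240,130),.048,s2)
E
```

```text
[[524.1, -226.0], [516.3, -188.8], [573.1, -175.0], [581.4, -213.6]] centre [ 548.7 -200.8] sides [58.6, 38.1, 58.5, 39.4] yaws [-167.8, 101.9, 13.6, -77.9]
[[510.4, -243.3], [496.4, -178.5], [583.8, -157.9], [597.7, -224.4]] centre [ 547.1 -201. ] sides [89.4, 66.3, 89.8, 67.9] yaws [-167.8, 102.1, 13.2, -78.1]
[[447.7, 171.6], [454.4, 240.0], [521.7, 233.8], [521.6, 163.6]] centre [486.3 202.2] sides [74.3, 68.7, 67.6, 70.1] yaws [173.9, 84.4, -5.3, -90.1]
[[457.4, 180.6], [462.5, 230.7], [519.9, 225.1], [519.8, 179.7]] centre [489.9 204. ] sides [62.4, 50.4, 57.6, 45.5] yaws [179.1, 84.2, -5.6, -90.1]
[[470.5, 186.0], [474.4, 220.6], [522.5, 215.0], [519.1, 181.7]] centre [496.6 200.8] sides [48.7, 34.9, 48.4, 33.5] yaws [174.9, 83.5, -6.6, -95.9]
```

```bash
python3 - <<'E'
from h import *
rel([.548,-.201,.19],np.pi+.22)
E
```

```text
shift mm [ -3.7  -8.6 113.9] turn [-0.    -0.    -0.022]
```

```bash
python3 -m jog '[[[-3.7,-8.6,20,0,0,-0.022,0],[0,0,30,0,0,0,0],[0,0,30,0,0,0,0],[0,0,24,0,0,0,0],[0,0,6,0,0,0,0]]]' 40; python3 -m jog '[[[0,0,2,0,0,0,0],[0,0,2,0,0,0,0],[0,0,0,0,0,0,0],[0,0,0,0,0,0,0]]]'
```

```text
clock: 5.1
position: [0.547, -0.2008, 0.1916]
tool_rot: [3.14, -0.003, -2.921]
force: [-0.3, -0.8, 0.8]
grip_width: 0.012
finger_force: 0.0
clock: 5.5
position: [0.5482, -0.2013, 0.1908]
tool_rot: [-3.141, 0.001, -2.921]
force: [-0.1, -0.5, -0.4]
grip_width: -0.0002
finger_force: 0.0
```

```bash
for i in 1 2 3; do python3 -m jog '[[[0,0,2,0,0,0,0],[0,0,2,0,0,0,0],[0,0,0,0,0,0,0]]]' | egrep 'posi|force'; done; for i in 1 2; do python3 -m jog '[[[0,0,1,0,0,0,0],[0,0,0,0,0,0,0]]]' | egrep 'posi|force'; done
```

```text
position: [0.5478, -0.2011, 0.1857]
force: [1.0, 0.0, 0.2]
finger_force: 0.0
position: [0.5478, -0.2011, 0.1816]
force: [-0.7, -0.5, 0.0]
finger_force: 0.0
position: [0.548, -0.2012, 0.1778]
force: [-0.6, -0.4, 3.1]
finger_force: 1.9
position: [0.548, -0.2012, 0.177]
force: [0.4, -0.1, 3.9]
finger_force: 2.1
position: [0.548, -0.2012, 0.1759]
force: [0.8, -0.4, 4.0]
finger_force: 1.9
```

```bash
for i in 1 2 ; do python3 -m jog '[[[0,0,1,0,0,0,0],[0,0,0,0,0,0,0]]]' | egrep 'posi|force: \['; done;  python3 -m jog '[[[0,0,0.5,0,0,0,0],[0,0,0,0,0,0,0]]]' | egrep 'posi|force: \['
```

```text
position: [0.5481, -0.2012, 0.1751]
force: [-1.3, -0.9, 8.5]
position: [0.548, -0.2012, 0.1741]
force: [-0.5, -0.5, 7.8]
position: [0.5481, -0.2012, 0.1737]
force: [-0.7, 0.3, 8.9]
```

```bash
for i in 1 2 3; do python3 -m jog '[[[0,0,0.5,0,0,0,0],[0,0,0,0,0,0,0]]]' | egrep 'posi|force: \['; done
```

```text
position: [0.5481, -0.2013, 0.1733]
force: [-1.4, 0.2, 10.6]
position: [0.5482, -0.2013, 0.173]
force: [-2.5, 0.6, 14.0]
position: [0.5483, -0.2013, 0.1727]
force: [-2.8, 0.5, 17.5]
```

```bash
python3 -m jog '[[[0,0,0,0,0,0,0],[0,0,-5,0,0,0,0],[0,0,-15,0,0,0,0],[0,0,-30,0,0,0,0],[0,0,-40,0,0,0,0]]]'; python3 -m jog '[[[0,0,-20,0,0,0,1],[0,0,0,0,0,0,1],[0,0,0,0,0,0,1],[0,0,0,0,0,0,1]]]'
python3 - <<'E'
from h import *
for n in ['top','wrist']:
    p=bot.grab_frame(n);save(p,n+'1.png')
    for d in bot.spot_point('battery',p)[:3]: print(n,round(d['conf'],2),np.round(d['xyz'],4))
s=bot.observe();i=p['img'][90:290,200:450];cv2.imwrite('pics/w1c.png',cv2.resize(i,(750,600),interpolation=cv2.INTER_CUBIC)[:,:,::-1]);print(s['position'])
E
```

```text
clock: 8.5
position: [0.5471, -0.2008, 0.2615]
tool_rot: [3.14, -0.003, -2.92]
force: [0.2, 0.1, 0.4]
grip_width: -0.0003
finger_force: 0.0
clock: 8.9
position: [0.5475, -0.2009, 0.2809]
tool_rot: [3.141, -0.001, -2.92]
force: [-0.4, 0.0, 0.6]
grip_width: 0.0583
finger_force: 0.0
top 0.66 [ 0.6673 -0.1757  0.001 ]
top 0.59 [ 0.5439 -0.199   0.0477]
wrist 0.74 [ 0.5478 -0.1995  0.049 ]
wrist 0.59 [ 6.676e-01 -1.689e-01  3.000e-04]
wrist 0.56 [ 5.809e-01 -3.257e-01  1.000e-04]
[ 0.54773792 -0.20108316  0.28120586]
```

View pics/w1c.png

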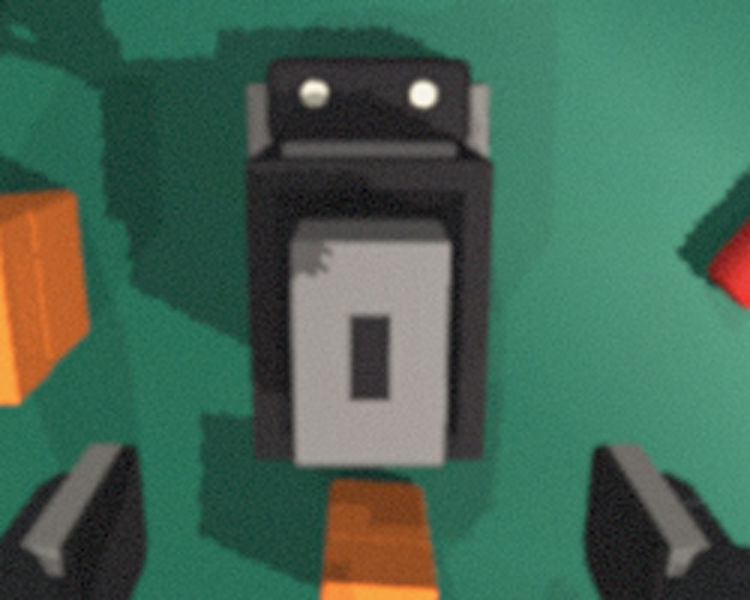

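```bash
python3 - <<'E'
from h import *
s=bot.observe();p=bot.grab_frame('wrist')
W=np.array([wworld(p,s,(a/3+200,b/3+90),.133) for a,b in [(295,240),(449,240),(443,465),(293,465)]])[:,:2];print(W,W.mean(0))
for i in range(4):
  e=W[i]-W[i-1];print(np.linalg.norm(e),np.degrees(np.arctan2(e[1],e[0])))
rel([.548,-.201,.170],np.pi+.22)
E
```

```text
[[ 0.52441463 -0.22474795]
 [ 0.51641753 -0.18904668]
 [ 0.57308643 -0.17639793]
 [ 0.58141295 -0.21378305]] [ 0.54883288 -0.2009939 ]
0.05804340447259804 -169.11089750085296
0.03658598949001825 102.62586695211097
0.05806337714478009 12.58242236780068
0.038301148480603474 -77.44387330580977
shift mm [ -0.3   0.  111.4] turn [ 0.    -0.001  0.001]
```

```bash
python3 -m jog '[[[0,0,30,0,0,0,1],[0,0,30,0,0,0,1],[0,0,30,0,0,0,1],[0,0,15,0,0,0,1],[0,0,6,0,0,0,1]]]' 40; python3 -m jog '[[[0,0,0,0,0,0,0.3],[0,0,0,0,0,0,0.3],[0,0,0,0,0,0,0.3],[0,0,0,0,0,0,0.3],[0,0,0,0,0,0,0.3]]]'
```

```text
clock: 9.65
position: [0.5473, -0.2009, 0.1691]
tool_rot: [3.14, -0.002, -2.92]
force: [-0.5, 0.5, 0.4]
grip_width: 0.0854
finger_force: 0.0
clock: 10.15
position: [0.5483, -0.2012, 0.1715]
tool_rot: [-3.141, 0.001, -2.92]
force: [1.8, -0.2, 1.6]
grip_width: 0.0375
finger_force: 46.5
```

```bash
python3 -m jog '[[[0,0,0,0,0,0,0.3],[0,0,0,0,0,0,0.3],[0,0,0,0,0,0,0.3]]]'
```

```text
clock: 10.45
position: [0.5482, -0.2012, 0.1711]
tool_rot: [-3.141, 0.001, -2.92]
force: [2.4, -0.9, 2.2]
grip_width: 0.0374
finger_force: 46.6
```

Gripped. I'll lift slowly first.

```bash
python3 -m jog '[[[0,0,-4,0,0,0,0.3],[0,0,-8,0,0,0,0.3],[0,0,-8,0,0,0,0.3],[0,0,-8,0,0,0,0.3],[0,0,0,0,0,0,0.3]]]'; python3 -m jog '[[[0,0,-15,0,0,0,0.3],[0,0,-20,0,0,0,0.3],[0,0,-20,0,0,0,0.3],[0,0,-20,0,0,0,0.3],[0,0,0,0,0,0,0.3]]]'
python3 - <<'E'
from h import *
p=bot.grab_frame('wrist')
for d in bot.spot_point('battery',p)[:3]: print(round(d['conf'],2),np.round(d['xyz'],4))
rel([.4955,.2015,.275],np.pi-.101)
E
```

```text
clock: 10.95
position: [0.5483, -0.2013, 0.2003]
tool_rot: [-3.141, 0.002, -2.92]
force: [0.2, 0.1, -2.8]
grip_width: 0.0376
finger_force: 46.3
clock: 11.45
position: [0.5487, -0.2014, 0.2761]
tool_rot: [-3.14, 0.003, -2.921]
force: [0.5, 0.0, -2.6]
grip_width: 0.0376
finger_force: 46.4
0.78 [ 5.825e-01 -3.281e-01  4.000e-04]
0.62 [ 0.5478 -0.2017  0.1567]
shift mm [-37.3 404.2  -1.4] turn [0.    0.    0.322]
```

```bash
python3 -m jog '[[[-3.4,36,-6,0,0,0,0.3],[-3.4,36,-6,0,0,0,0.3],[-3.4,36,-6,0,0,0,0.3],[-3.4,36,0,0,0,0,0.3],[-3.4,36,0,0,0,0,0.3]]]'; python3 -m jog '[[[-3.4,36,0,0,0,0,0.3],[-3.4,36,0,0,0,0,0.3],[-3.4,36,0,0,0,0,0.3],[-3.4,36,0,0,0,0,0.3],[-3.4,36,0,0,0,0,0.3]]]'; python3 -m jog '[[[-3.3,30,0,0,0,0,0.3],[0,14,0,0,0,0.11,0.3],[0,0,0,0,0,0.11,0.3],[0,0,0,0,0,0.1,0.3],[0,0,0,0,0,0,0.3]]]';python3 -m jog '[[[0,0,0,0,0,0,0.3],[0,0,0,0,0,0,0.3]]]'
python3 - <<'E'
from h import *
s=bot.observe();p=bot.grab_frame('wrist');save(p,'wsand2.png');print(s['position'],s['tool_rot'])
i=p['img'][80:280,210:460];cv2.imwrite('pics/w2c.png',cv2.resize(i,(750,600),interpolation=cv2.INTER_CUBIC)[:,:,::-1])
for q in ['battery','sander','sander_rim']:
  for d in bot.spot_point(q,p)[:2]: print(q,round(d['conf'],2),np.round(d['xyz'],4))
p=bot.grab_frame('top')
for q in ['battery','sander','sander_rim']:
  for d in bot.spot_point(q,p)[:2]: print(q,round(d['conf'],2),np.round(d['xyz'],4))
rel([.4955,.2015,.275],np.pi-.101)
E
```

```text
clock: 12.05
position: [0.5243, -0.0204, 0.2909]
tool_rot: [3.141, -0.001, -2.92]
force: [0.3, 0.0, -2.9]
grip_width: 0.0375
finger_force: 46.3
clock: 12.55
position: [0.5013, 0.1589, 0.2907]
tool_rot: [-3.141, -0.002, -2.92]
force: [-0.3, 0.6, -2.2]
grip_width: 0.0374
finger_force: 46.3
clock: 13.05
position: [0.4953, 0.2012, 0.2907]
tool_rot: [-3.14, -0.001, 3.041]
force: [0.3, -0.3, -2.5]
grip_width: 0.0374
finger_force: 46.3
clock: 13.25
position: [0.4956, 0.2011, 0.2915]
tool_rot: [-3.141, -0.001, 3.045]
force: [-1.0, -0.3, -2.5]
grip_width: 0.0376
finger_force: 46.3
[0.49559031 0.20105762 0.29145956] [-3.14122262e+00 -5.87450560e-04  3.04513145e+00]
battery 0.66 [0.496  0.1987 0.1692]
battery 0.66 [0.4985 0.2041 0.0479]
sander 0.79 [ 4.947e-01  2.030e-01 -2.000e-04]
sander 0.36 [0.4945 0.203  0.0491]
sander_rim 0.68 [ 0.4749  0.3822 -0.0013]
sander_rim 0.25 [ 0.5501 -0.2016  0.001 ]
battery 0.77 [ 0.5797 -0.3251  0.0022]
battery 0.63 [ 6.672e-01 -1.731e-01 -6.000e-04]
sander_rim 0.5 [ 0.4453 -0.0077 -0.0032]
shift mm [ 0.3  0.3 16.9] turn [0.    0.    0.002]
```

View pics/w2c.png

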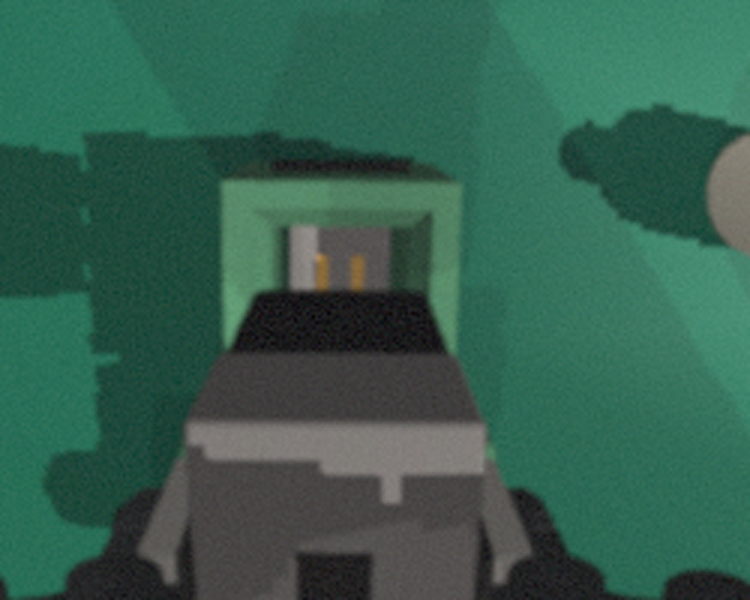

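The grey-topped battery hangs squarely over the bay. The bay's near rim corners are at crop (221,180) and (463,183), and the battery's lower near edge runs from (255,292) to (430,292).

```bash
python3 - <<'E'
from h import *
s=bot.observe();p=bot.grab_frame('wrist')
def edge(a,b,z,L):
    A,B=[wworld(p,s,(u[0]/3+210,u[1]/3+80),z)[:2] for u in (a,b)]
    e=B-A; n=np.array([e[1],-e[0]])/np.linalg.norm(e); print(np.linalg.norm(e),'yaw',np.degrees(np.arctan2(n[1],n[0])),'centre',(A+B)/2+n*L)
edge((221,180),(463,183),.095,.0445)
edge((253,215),(433,215),.095,.0365)
edge((255,292),(430,292),.168,.029)
E
```

```text
0.0694535036605571 yaw -6.37411679305824 centre [0.49584097 0.20106261]
0.05182161170704362 yaw -5.663671479979941 centre [0.49774722 0.20169746]
0.03713468993529336 yaw -5.695912953013552 centre [0.49785922 0.20085663]
```

```bash
python3 -m jog '[[[0,0,20,0,0,0,0.3],[0,0,25,0,0,0,0.3],[0,0,20,0,0,0,0.3],[0,0,5,0,0,0,0.3],[0,0,0,0,0,0,0.3]]]'|egrep 'posi|force: \['; for i in 1 2 3; do python3 -m jog '[[[0,0,3,0,0,0,0.3],[0,0,3,0,0,0,0.3],[0,0,0,0,0,0,0.3]]]'|egrep 'posi|force: \['; done
```

```text
position: [0.4956, 0.2011, 0.2217]
force: [-0.3, -0.0, -1.5]
position: [0.4958, 0.2012, 0.2161]
force: [-0.0, 0.1, -2.0]
position: [0.4956, 0.2012, 0.2095]
force: [-0.3, 1.2, -2.2]
position: [0.4955, 0.2012, 0.2035]
force: [-0.5, 0.6, -1.8]
```

Entering freely.

```bash
for i in 1 2 3; do python3 -m jog '[[[0,0,4,0,0,0,0.3],[0,0,4,0,0,0,0.3],[0,0,0,0,0,0,0.3]]]'|egrep 'posi|force: \['; done;  for i in 1 2 3; do python3 -m jog '[[[0,0,1.5,0,0,0,0.3],[0,0,1,0,0,0,0.3],[0,0,0,0,0,0,0.3]]]'|egrep 'posi|force: \['; done
```

```text
position: [0.4955, 0.2011, 0.1953]
force: [0.4, -0.5, -2.6]
position: [0.4955, 0.2011, 0.1873]
force: [-0.0, 0.9, -2.8]
position: [0.4955, 0.2011, 0.1794]
force: [0.7, 0.5, -2.4]
position: [0.4957, 0.2012, 0.1773]
force: [-0.6, 0.3, -2.9]
position: [0.4956, 0.2012, 0.1747]
force: [0.3, 0.2, -2.7]
position: [0.4956, 0.2012, 0.1723]
force: [0.9, 0.3, -2.4]
```

```bash
python3 -m jog '[[[0,0,1,0,0,0,0.3],[0,0,0.5,0,0,0,0.3],[0,0,0,0,0,0,0.3]]]'|egrep 'posi|force: \['; python3 -m jog '[[[0,0,0,0,0,0,0.6],[0,0,0,0,0,0,1],[0,0,0,0,0,0,1],[0,0,0,0,0,0,1],[0,0,0,0,0,0,1]]]'
```

```text
position: [0.4957, 0.2012, 0.1708]
force: [-0.1, -0.7, -2.7]
clock: 17.7
position: [0.4957, 0.2012, 0.1709]
tool_rot: [3.142, 0.0, 3.043]
force: [0.4, -0.8, 1.2]
grip_width: 0.0853
finger_force: 0.0
```

```bash
python3 -m jog '[[[0,0,-10,0,0,0,1],[0,0,-20,0,0,0,1],[0,0,-30,0,0,0,1],[0,0,-10,0,0,0,1],[0,0,0,0,0,0,0.5]]]'; python3 -m jog '[[[0,0,0,0,0,0,0],[0,0,0,0,0,0,0],[0,0,0,0,0,0,0],[0,0,0,0,0,0,0]]]'
python3 - <<'E'
from h import *
for n in ['wrist','top']:
    p=bot.grab_frame(n);save(p,n+'3.png')
    for d in bot.spot_point('battery',p)[:3]: print(n,round(d['conf'],2),np.round(d['xyz'],4))
E
```

```text
clock: 18.2
position: [0.4962, 0.2015, 0.2426]
tool_rot: [3.14, 0.002, 3.043]
force: [-0.7, -0.4, -0.6]
grip_width: 0.0732
finger_force: 0.0
clock: 18.6
position: [0.4955, 0.2011, 0.2403]
tool_rot: [-3.141, -0.001, 3.043]
force: [-0.3, 0.6, 0.1]
grip_width: 0.0123
finger_force: 0.0
wrist 0.91 [ 6.689e-01 -1.672e-01  1.000e-04]
wrist 0.74 [0.4953 0.1982 0.0476]
wrist 0.38 [ 0.4741  0.381  -0.0012]
top 0.95 [ 0.5823 -0.3266  0.0017]
top 0.64 [ 0.6653 -0.1709 -0.002 ]
```

```bash
python3 -m jog '[[[0,0,10,0,0,0,0],[0,0,12,0,0,0,0],[0,0,8,0,0,0,0],[0,0,0,0,0,0,0]]]'|egrep 'posi|force: \['; for i in 1 2 3 4 5; do python3 -m jog '[[[0,0,2,0,0,0,0],[0,0,2,0,0,0,0],[0,0,0,0,0,0,0]]]'|egrep 'posi|force: \['; done
```

```text
position: [0.4951, 0.2009, 0.2093]
force: [-0.5, 1.0, 0.3]
position: [0.4957, 0.2012, 0.2069]
force: [0.4, 0.5, 0.5]
position: [0.4958, 0.2013, 0.2028]
force: [-0.0, -0.4, 2.2]
position: [0.4957, 0.2012, 0.1987]
force: [0.7, -0.0, 3.0]
position: [0.4957, 0.2012, 0.1947]
force: [0.1, 0.5, 3.5]
position: [0.4957, 0.2012, 0.1907]
force: [1.5, 0.6, 5.5]
```

```bash
for i in 1 2 3 ; do python3 -m jog '[[[0,0,2,0,0,0,0],[0,0,2,0,0,0,0],[0,0,0,0,0,0,0]]]'|egrep 'posi|force: \['; done;  for i in 1 2; do python3 -m jog '[[[0,0,1,0,0,0,0],[0,0,0,0,0,0,0]]]'|egrep 'posi|force: \['; done
```

```text
position: [0.4957, 0.2012, 0.1868]
force: [0.1, 0.7, 3.9]
position: [0.4957, 0.2012, 0.1829]
force: [0.6, 0.3, 6.0]
position: [0.4957, 0.2012, 0.1789]
force: [1.8, -0.3, 5.2]
position: [0.4958, 0.2012, 0.178]
force: [0.2, 0.1, 6.3]
position: [0.4958, 0.2012, 0.177]
force: [2.0, 0.8, 5.3]
```

```bash
for i in 1 2 3; do python3 -m jog '[[[0,0,1,0,0,0,0],[0,0,0,0,0,0,0]]]'|egrep 'posi|force: \['; done
```

```text
position: [0.4957, 0.2012, 0.176]
force: [0.3, -0.3, 5.9]
position: [0.4958, 0.2012, 0.175]
force: [0.0, 0.1, 5.3]
position: [0.4957, 0.2012, 0.174]
force: [1.3, 0.4, 5.3]
```

```bash
for i in 1 2 3; do python3 -m jog '[[[0,0,0.7,0,0,0,0],[0,0,0,0,0,0,0]]]'|egrep 'posi|force: \['; done
```

```text
position: [0.4958, 0.2012, 0.1733]
force: [1.0, 0.8, 3.9]
position: [0.4958, 0.2012, 0.1727]
force: [0.6, 0.8, 9.6]
position: [0.4958, 0.2012, 0.1721]
force: [0.1, -0.3, 8.4]
```

```bash
for i in 1 2 3; do python3 -m jog '[[[0,0,0.4,0,0,0,0],[0,0,0,0,0,0,0]]]'|egrep 'posi|force: \['; done
```

```text
position: [0.4959, 0.2013, 0.1717]
force: [-0.9, -0.0, 9.1]
position: [0.4959, 0.2012, 0.1713]
force: [-0.3, 0.4, 9.1]
position: [0.4959, 0.2013, 0.1711]
force: [-1.1, 0.5, 12.2]
```

```bash
python3 -m jog '[[[0,0,0.4,0,0,0,0],[0,0,0,0,0,0,0]]]'|egrep 'posi|force: \['; python3 -m jog '[[[0,0,0.2,0,0,0,0],[0,0,0,0,0,0,0]]]'|egrep 'posi|force: \['
```

```text
position: [0.496, 0.2013, 0.1708]
force: [-1.2, -0.5, 15.7]
position: [0.496, 0.2013, 0.1707]
force: [-1.4, -0.5, 17.2]
```

```bash
python3 -m jog '[[[0,0,0.2,0,0,0,0],[0,0,0,0,0,0,0],[0,0,0,0,0,0,0]]]'|egrep 'posi|force: \['; python3 -m jog '[[[0,0,-3,0,0,0,0],[0,0,-3,0,0,0,0],[0,0,-10,0,0,0,0],[0,0,-30,0,0,0,0],[0,0,-40,0,0,0,0]]]' ; python3 -m jog '[[[0,0,0,0,0,0,0],[0,0,0,0,0,0,0],[0,0,0,0,0,0,0]]]'
python3 - <<'E'
from h import *
s=bot.observe();p=bot.grab_frame('wrist')
i=p['img'][80:280,210:460];cv2.imwrite('pics/w5c.png',cv2.resize(i,(750,600),interpolation=cv2.INTER_CUBIC)[:,:,::-1])
for d in bot.spot_point('battery',p)[:3]: print(round(d['conf'],2),np.round(d['xyz'],4))
E
```

```text
position: [0.496, 0.2014, 0.1706]
force: [-1.0, -0.5, 18.2]
clock: 25.0
position: [0.4948, 0.2008, 0.2558]
tool_rot: [-3.14, -0.003, 3.043]
force: [0.8, 0.1, 0.3]
grip_width: -0.0
finger_force: 0.0
clock: 25.3
position: [0.4953, 0.2011, 0.2553]
tool_rot: [-3.141, -0.001, 3.043]
force: [0.2, -0.2, -0.6]
grip_width: -0.0
finger_force: 0.0
0.74 [ 0.6687 -0.1683 -0.0024]
0.63 [0.4934 0.1975 0.0217]
```

View pics/w5c.png

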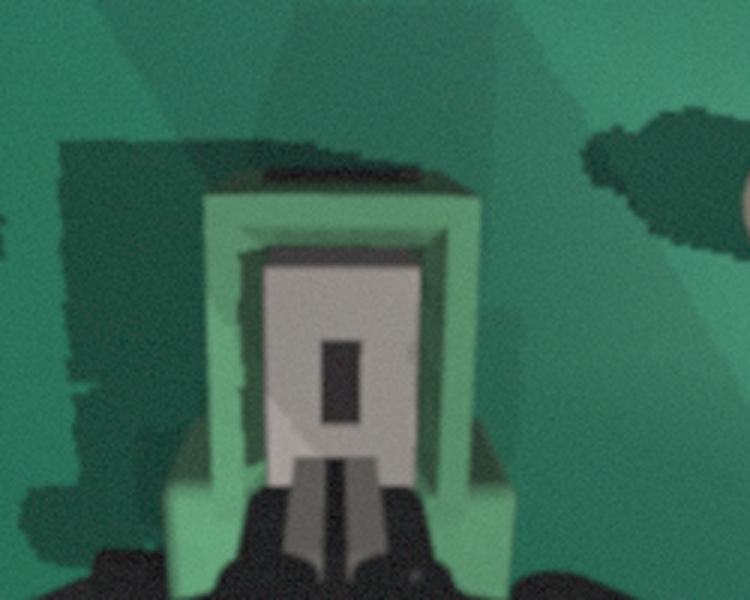

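The picture shows the battery seated low in the sander bay at crop (340,370), with its top just above the rim. The network puts its underside at 22 mm, so the catch is holding and the gripper is clear.

```bash
python3 -c "
from workcell import bot
print(bot.job_done())"
```

```text
the job is handed in; nothing more can be done
None
```

The battery popped up out of the charger and was lifted across to the sander bay. I pressed it home with about 18 N on the wrist (about 21 N on the stop with its weight); the last picture shows it held down by the catch with the gripper clear, and the job is handed in at about 25 s.

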